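Load the sample chest, release the lid stay and close the lid

TASK

Stand the small screw-lid can upright on the floor of the open sample chest, setting it down gently rather than dropping it. Then break the chest's folding lid stay by pushing the black knob at its knee towards the hinge side, and only after that lower the lid, without slamming it, until it is fully shut. Leave the wider white tub where it stands and do not force the lid against the locked stay.

Things in the scene. Friction and masses are not known exactly. Their poses are not given: they have to be found in the camera images.
- chest: Fixed grey open chest, 200 (its x) x 240 (y) x 90 mm high, walls and floor 6 mm; origin: centre of its underside. Its front (-x) faces the robot's right, its +y side the robot. The lid is hinged along y at x = +100, z = 90 mm (the rim), on the robot's left, and leans over the chest: a vertical hand would strike it, so reach in from -x, tilted 25 to 50 degrees. The +y half is free.
- dish: Flat glass dish, 68 mm across, 14 mm high, lying in the half of the chest far from the robot (chest -y); origin: centre of its underside. May stay there.
- can_mid (a point): Centre (half-way up) of the loose lime-coloured round can with a screw lid, the narrower of the two lidded containers to the right of the chest: 65 mm across its lid (the top 14 mm), tapering to 61 mm at its foot, 85 mm high, 0.15 to 0.23 kg, upright; z axis up. It goes into the chest.
- tub_mid (a point): Centre (half-way up) of the loose white tub with a screw lid, 94 mm across and 91 mm high. It stays where it is.
- lid (a joint): Chest lid angle, rad: 0 = open as found (52 degrees above shut), 0.908 = fully shut on the rim. Stiff hinge (0.5 N m): it stays where it is left, so it must be pushed all the way down, with 2 to 6 N near the front edge once the stay is broken. With the stay straight it cannot go down. No latch: friction keeps it shut.
- lid_front (a point): Middle of the lid's upper front edge, on the lid: a hollow cover with a flat top, 200 mm from hinge line to front, 240 mm wide, 30 mm deep. The point is 200 mm from the hinge line along the lid and 30 mm square to it. Its frame turns with the lid: -x from hinge to front, z the outward normal of the top. With the lid shut it lies at chest x = -100, z = 120 mm.
- stay_upper (a joint): Knee angle (rad) of the folding stay outside the chest's wall nearest the robot (chest +y): two equal steel bars, pinned to the wall at chest x = -30, z = 55 mm and to the lid's side. 0 = locked, just past straight with the knee leaning to chest -x; grows as the knee folds to chest +x (robot's left) and down. Over 0.35 = broken; lid shut = about 2.5.
- knee_knob (a point): Middle of the black thumb knob on the stay's knee, 18 mm thick, 30 mm long, axis along the chest's y, standing out towards the robot. Locked: chest x = +5, y = +150, z = 118 mm. Push it from its -x side towards chest +x (robot's left) and about 30 degrees downwards, 30 to 40 mm, with a few N; the lid sinks a little too. The lid is above it: come from -x with the hand tilted.
There are look-alikes about, which are no part of the job. What is shaped like the part that bears tub_mid but blue or purple is not meant.

How it is judged (in metres and radians):
On the way, in this order (a step that is already met when the one before it is completed fails the run):
1. the can stands upright on the chest floor, let go (x of can_mid in the frame of chest between -0.07 and 0.07 m and y of can_mid in the frame of chest between -0.09 and 0.09 m and z of can_mid in the frame of chest below 0.056 m and angle between can_mid's own z axis and vertical below 0.12 rad and contact force between the fingers and can below 0.5 N and linear speed of can below 0.03 m/s and value of joint stay_upper below 0.15 rad), for 0.2 s.
2. the stay is broken at its knee, the lid not yet shut (value of joint stay_upper above 0.35 rad and value of joint lid below 0.77 rad), for 0.1 s.
At the end, for the whole second after the job is handed in: The lid is shut (within 0.03 rad, 6 mm at its front edge) and at rest, the can stands upright (within 7 degrees) on the chest floor inside it, at rest, and the white tub still stands within 30 mm of its place (x of can_mid in the frame of chest between -0.07 and 0.07 m and y of can_mid in the frame of chest between -0.09 and 0.09 m and z of can_mid in the frame of chest below 0.056 m and angle between each of can_mid, tub_mid's own z axis and vertical below 0.12 rad and value of joint lid above 0.878 rad and velocity of joint lid below 0.05 rad/s and linear speed of can below 0.03 m/s and distance of tub_mid from where it was at the start of the episode below 0.03 m); the robot touches nothing.
It fails at once if the white tub is knocked over or pushed away (30 mm) (distance of tub_mid from where it was at the start of the episode above 0.03 m or angle between tub_mid's own z axis and vertical above 0.3 rad).
It fails at once if the lid is slammed (over 2.5 rad/s) (velocity of joint lid above 2.5 rad/s).
It fails at once if the lid is forced down (over 30 N) while the stay is locked (value of joint stay_upper below 0.15 rad and contact force between the arm and lid above 30 N).
It fails at once if the can is dropped into the chest (over 0.6 m/s inside it) (x of can_mid in the frame of chest between -0.07 and 0.07 m and y of can_mid in the frame of chest between -0.09 and 0.09 m and z of can_mid in the frame of chest below 0.11 m and linear speed of can above 0.6 m/s).
It also fails if it takes over 69 s, if anything falls off the work surface, if the arm or the gripper's body presses on something with over 40 N, if the wrist force passes 120 N, or if a joint passes its speed limit or range.

ROBOT

A 6-joint arm with a two-finger parallel gripper is mounted at the origin on a cart in front of the work surface, level with it; the furniture and walls round the work are solid. World frame = base frame: x ahead of the robot, y to its left, z up, the work surface at z = 0. Lengths are in mm, angles in rad, forces in N, time in s.
With the tool pointing down it reaches from about 350 to 875 mm from the base axis. Payload 4.2 kg.
Tool frame: the origin (TCP) lies on the centre line of the jaws, within the pads' length; the fingertips stand 25 mm ahead of it and the grasp point (between the pads) lies 6 mm ahead of it; z points along the fingers, y is the direction in which the jaws open and shut (so a half turn about z gives the same grasp; the last joint's range is limited). The gripper opens to 85 mm and grips with 20 to 120 N. Pads are 22 mm wide; open, the fingers measure 114 mm over their backs; the gripper's body (76 mm by 85 mm) begins 54 mm behind the grasp point. The pads swing forward as they close: fully open they stand 13 mm farther back than shut.
Start: joints at [-0.977, 0.385, 0.008, 0, -1.194, -0.259], TCP at [205.378, -590.271, 256.312] pointing down, gripper open.
Joint ranges: [-3.14, 3.14], [-1.21, 2.06], [-1.07, 1.41], [-3.16, 2.05], [-2.99, -0.16], [-3.1, 3.1]. Speed limits (rad/s): [2.79, 2.79, 3.14, 3.14, 3.14, 3.14].

INTERFACE

Orientations are given as a unit quaternion [x, y, z, w].
In Python, from bench import arm gives the robot as it stands.
- The arm moves only by the tool drive_tool, never from a script. Its argument "plan" is a list of rows, each a list of 2 entries, a list of its own where there are three numbers: the shift along the tool's x, y, z in m, then the turn about the tool's z in degrees. A call has 1 to 12 rows; each row shifts and turns the commanded pose from where the row before left it, along the tool's axes as they then stand; what a row does not reach is not made up. A row lasts 1/8 s, in which the tool goes at most 62.5 mm and 10.7 degrees, less where a joint would pass 70% of its speed; a pose out of reach is approached as far as the arm can. A call with a gripper value outside its range is refused whole. "fingers" is the closure, from -1 (fully open) to 1 (shut), so that 0 is half open, set as the call begins (left out, the last holds). The fingers move at their own pace and stop on an object; the grip force is fixed at half the most. Time passes only in rows, so rows that do not move let the fingers close. It gives the time, the measured TCP pose, the force and the opening at its end, in the units of the state.
- arm.read_state(): the state, without advancing time (a new reading comes with each control period).
- arm.get_image(name): name is "scene" or "top"; returns a dict with "image" (480x640x3 uint8, red, green, blue), "K" (3x3 intrinsics, pixels), "R" (3x3) and "t" (3): a world point X has camera coordinates R X + t. Camera axes: x right, y down, z forward; pixel columns grow to the right and rows downward; lengths in mm; the calibration is good to about 2 mm. A picture is of the moment at which its call begins. There is no depth.
- arm.job_done(): hands the job in, once; it reports no verdict.
The state is a dict: "clock": time; "joints": joint angles; "joint_vel": joint speeds; "joint_efforts": joint torques, N m; "position": TCP position; "ee_rot": TCP orientation; "contact_force": force on the tool from outside, world axes, zero at the start; "wrist_torque": the same for the moment, N m; "gripper_width": finger opening in mm.
Only numpy, scipy, OpenCV 4.12 (cv2) and the standard library are available. Lean on these libraries where they do the work, as an engineer would, in place of code of your own. Each camera call takes 0.05 s, during which the arm holds its last target.

## Working session

There is one attempt and no reset: what is moved stays moved. The work goes in short steps, Python scripts to look and compute and a tool call to move; the robot and the scene stay as the last step left them, time stands still between calls to the robot, and variables do not carry over. Pictures are saved under pics/ and viewed, and the job is handed in when it is done.

Besides the shell and the picture viewer there is one more tool, called after "Emit:" by a JSON object that holds its "op" and its "data". drive_tool: Moves the arm, as the interface text tells. Its arguments: {"type":"object","properties":{"plan":{"type":"array"},"fingers":{"type":"number"}},"required":["plan"]}

```bash
ls; mkdir -p pics
python3 - <<'E'
from bench import arm
import cv2,numpy as np
for n in ("scene","top"):
    d=arm.get_image(n); cv2.imwrite(f"pics/{n}0.png",d["image"][:,:,::-1]); print(n,d["K"],d["R"],d["t"])
print(arm.read_state())
E
```

```text
pics
scene [[487.10316165   0.         322.38818202]
 [  0.         487.10316165 237.27067202]
 [  0.           0.           1.        ]] [[ 0.91520875 -0.40275138  0.0135748 ]
 [-0.28742967 -0.67602205 -0.67851188]
 [ 0.28244846  0.61707821 -0.73446399]] [-530.94592996  235.54458993 1130.07539811]
top [[572.93480639   0.         322.5309182 ]
 [  0.         572.93480639 238.94454237]
 [  0.           0.           1.        ]] [[-0.02190954 -0.99964882  0.01490637]
 [-0.9979248   0.02096391 -0.0608819 ]
 [ 0.06054802 -0.01620933 -0.99803366]] [ -57.38763307  570.27856153 1533.35546534]
{'clock': 0.1, 'joints': array([-9.77376127e-01,  3.85445567e-01,  6.77986480e-03, -4.10006767e-04,
       -1.19401000e+00, -2.58581208e-01]), 'joint_vel': array([-0.00114609, -0.00140995,  0.00403009,  0.00235269,  0.00127931,
        0.00173794]), 'joint_efforts': array([-7.55348833e-05, -3.93319881e+01,  1.88931441e+01,  4.19788241e+00,
       -2.54277496e-03,  9.78258583e-06]), 'position': array([ 205.23423117, -589.84640905,  255.36202197]), 'ee_rot': array([-1.66563856e-01,  9.86030204e-01,  9.34447280e-04, -2.14788526e-04]), 'contact_force': array([ 0.19472913, -0.88025627, -0.72731344]), 'wrist_torque': array([-0.03082073, -0.03066129,  0.03007721]), 'gripper_width': 85.34860313812132}
```

View pics/scene0.png

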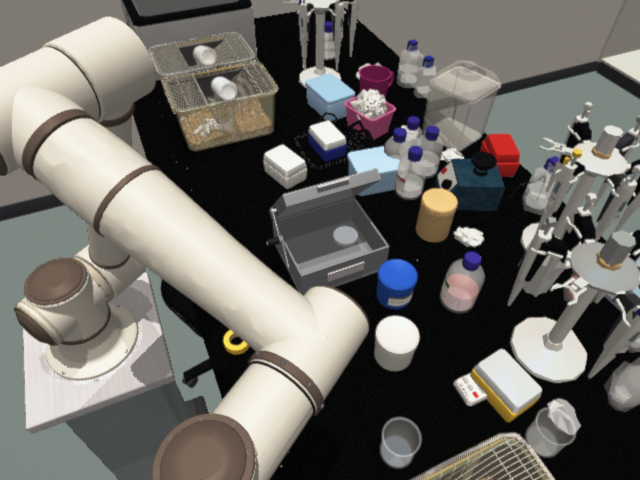

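View pics/top0.png

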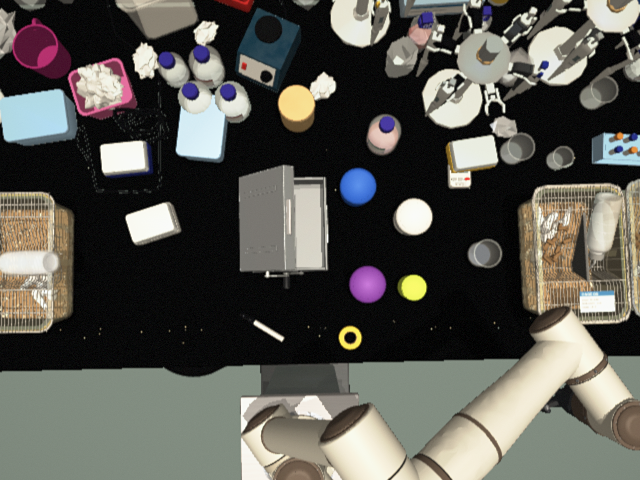

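Run:
```python
import cv2
a=cv2.imread("pics/scene0.png");b=cv2.imread("pics/top0.png")
cv2.imwrite("pics/sc1.png",cv2.resize(a[160:300,255:455],None,fx=4,fy=4,interpolation=cv2.INTER_CUBIC))
cv2.imwrite("pics/tc1.png",cv2.resize(b[155:305,230:440],None,fx=3.8,fy=3.8,interpolation=cv2.INTER_CUBIC))
```

```text
(no output)
```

View pics/sc1.png

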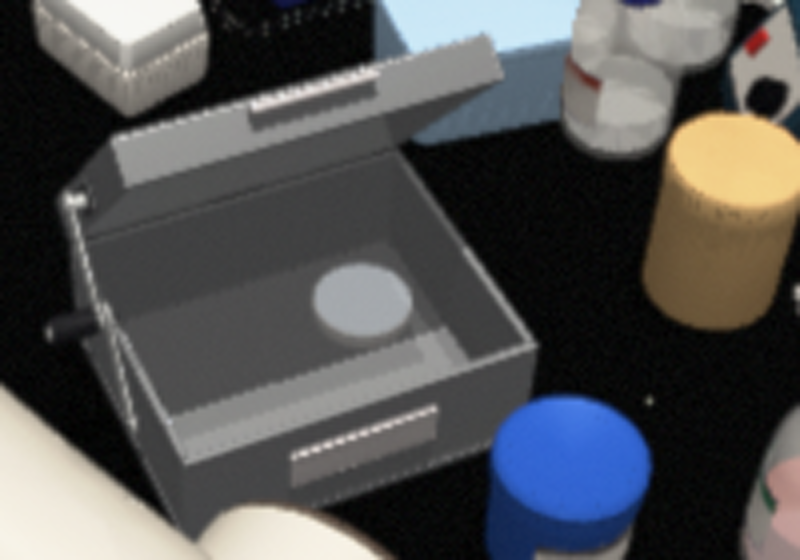

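View pics/tc1.png

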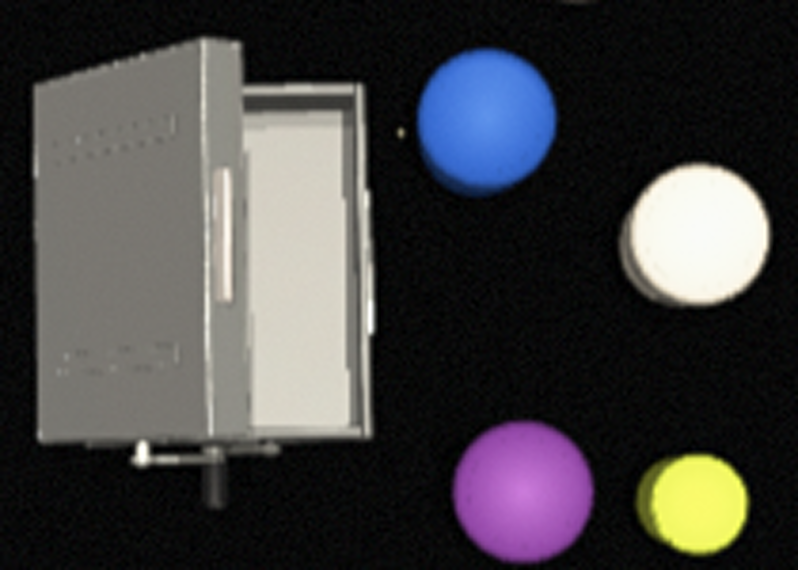

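```bash
cat > h.py <<'E'
import numpy as np, cv2
from bench import arm
C={"scene":(np.array([[487.10316165,0,322.38818202],[0,487.10316165,237.27067202],[0,0,1]]),np.array([[0.91520875,-0.40275138,0.0135748],[-0.28742967,-0.67602205,-0.67851188],[0.28244846,0.61707821,-0.73446399]]),np.array([-530.94592996,235.54458993,1130.07539811])),
"top":(np.array([[572.93480639,0,322.5309182],[0,572.93480639,238.94454237],[0,0,1]]),np.array([[-0.02190954,-0.99964882,0.01490637],[-0.9979248,0.02096391,-0.0608819],[0.06054802,-0.01620933,-0.99803366]]),np.array([-57.38763307,570.27856153,1533.35546534]))}
def ray(c,p):
    K,R,t=C[c]; d=R.T@np.linalg.solve(K,[p[0],p[1],1.]); return -R.T@t,d/np.linalg.norm(d)
def plane(c,p,z):
    o,d=ray(c,p); return o+d*(z-o[2])/d[2]
def tri(ps,pt):
    P=[C[c][0]@np.c_[C[c][1],C[c][2]] for c in("scene","top")]
    X=cv2.triangulatePoints(P[0],P[1],np.array(ps,float).reshape(2,1),np.array(pt,float).reshape(2,1)).ravel();X=X[:3]/X[3]
    e=[np.linalg.norm(proj(c,X)-q) for c,q in(("scene",ps),("top",pt))]
    return X.round(1),np.round(e,1)
def proj(c,X):
    K,R,t=C[c]; q=K@(R@np.array(X)+t); return q[:2]/q[2]
def mask(img,lo,hi):
    m=cv2.inRange(cv2.cvtColor(img,cv2.COLOR_RGB2HSV),np.array(lo),np.array(hi)); return m
def shot(n,f,crop=None,s=1):
    im=arm.get_image(n)["image"]; a=im[:,:,::-1]
    if crop: x0,y0,x1,y1=crop; a=a[y0:y1,x0:x1]
    cv2.imwrite("pics/"+f,cv2.resize(a,None,fx=s,fy=s,interpolation=cv2.INTER_CUBIC)); return im
E
python3 - <<'E'
from h import *
F=lambda n,s,t:print(n,*tri((255+s[0]/4,160+s[1]/4),(230+t[0]/3.8,155+t[1]/3.8)))
F("far front rim",(537,345),(362,85)); F("near front rim",(187,460),(371,437))
F("knob end",(50,330),(214,505)); F("lid near up",(115,137),(206,440)); F("lid far up",(490,37),(205,38))
F("lid near low",(125,185),(249,437))
for n,t,z in(("can",(699,504),85),("tub",(701,235),91),("purple",(524,492),91),("blue",(487,121),91)):
    print(n,plane("top",(230+t[0]/3.8,155+t[1]/3.8),z).round(1))
b=cv2.imread("pics/top0.png")[:,:,::-1]
m=mask(np.ascontiguousarray(b),(25,80,150),(40,255,255)); m[:,:390]=0;m[310:]=0
c=max(cv2.findContours(m,0,2)[0],key=cv2.contourArea); print(cv2.minEnclosingCircle(c), cv2.boundingRect(c))
E
```

```text
far front rim [726.2 -79.5  85.4] [0.4 0.3]
near front rim [486.5 -80.6  89.7] [1.4 0.9]
knob end [442.2  25.7 115.4] [0.6 0.4]
lid near up [486.6  21.9 260.7] [2.  1.4]
lid far up [727.2  19.2 258.2] [0.3 0.2]
lid near low [485.8  -2.6 245.7] [0.6 0.4]
can [ 433.9 -301.8   85. ]
tub [ 616.8 -307.9   91. ]
purple [ 444.8 -182.4   91. ]
blue [ 698.  -163.9   91. ]
((413.45306396484375, 287.1686096191406), 12.6751070022583) (401, 275, 26, 25)
```

Emit:
{"op": "drive_tool", "data": {"plan": [[[0, 0, 0], -10.1], [[0, 0, 0], -10.1], [[0, 0, 0], -10.1], [[0, 0, 0], -10.1], [[0, 0, 0], -10.1], [[0, 0, 0], -10.1], [[0, 0, 0], -10.2], [[0, 0, 0], 0]], "fingers": -1}}

```text
clock: 1.1
position: [205.3, -590.0, 255.8]
ee_rot: [-0.706, 0.708, 0.0, 0.0]
contact_force: [0.3, -0.1, 0.6]
gripper_width: 84.9
```

Emit:
{"op": "drive_tool", "data": {"plan": [[[-0.02, -0.05, 0], 0], [[-0.02, -0.05, 0], 0], [[-0.02, -0.05, 0], 0], [[-0.02, -0.05, 0], 0], [[-0.02, -0.029, 0], 0], [[0, 0, 0], 0]]}}

```text
clock: 1.85
position: [436.4, -488.8, 255.6]
ee_rot: [0.707, -0.707, -0.0, -0.0]
contact_force: [-0.0, 0.4, -1.4]
gripper_width: 85.3
```

Run:
```python
from h import *
a=shot("scene","s2.png");b=shot("top","t2.png",(300,150,500,400),2.4); s=arm.read_state(); print(s["joints"],s["position"])
```

```text
[-5.99190736e-01  4.36474141e-01  8.84576156e-02  4.70982177e-05
 -1.22357067e+00  5.97651284e-01] [ 434.33908427 -490.15738661  255.99846061]
```

View pics/s2.png

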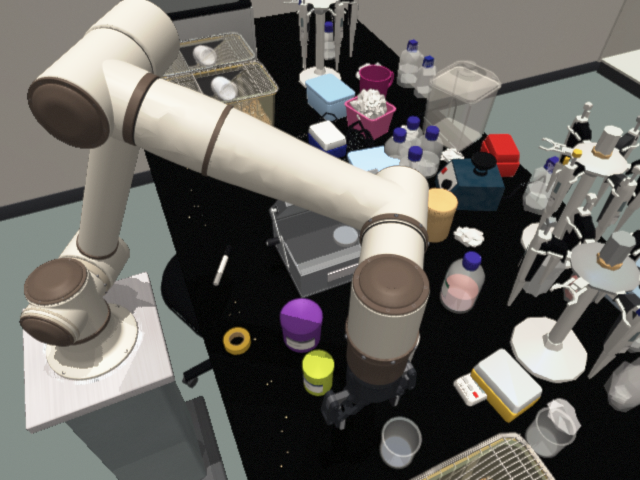

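View pics/t2.png

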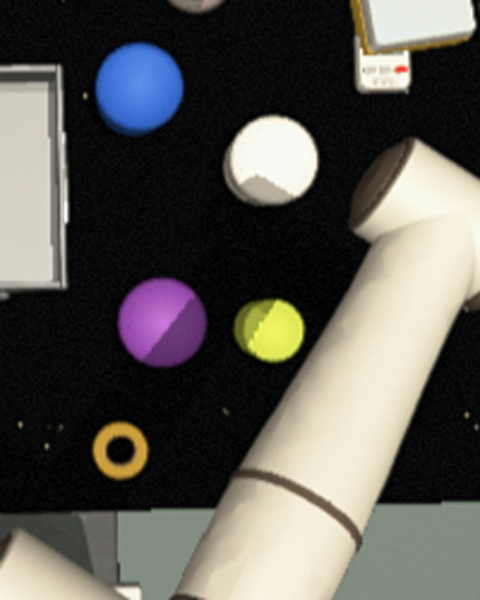

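Run:
```python
from h import *
a=shot("top","t3.png",(400,150,640,430),2.1)
for z in(231,256,300,400,500): print(z,proj("top",(434.3,-490.2,z)).round(0),((proj("top",(434.3,-490.2,z))-[400,150])*2.1).round(0),proj("scene",(434.3,-490.2,z)).round(0))
```

```text
231 [505. 287.] [221. 288.] [364. 415.]
256 [509. 287.] [229. 289.] [365. 409.]
300 [516. 288.] [243. 290.] [368. 396.]
400 [533. 289.] [279. 292.] [374. 364.]
500 [553. 291.] [322. 295.] [381. 323.]
```

View pics/t3.png

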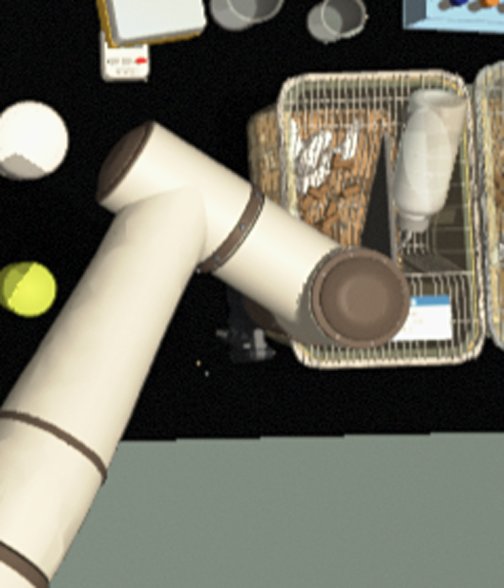

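Run:
```python
from h import *
a=shot("scene","s4.png",(300,240,460,450),2.8)
for dz in(-25,0,48,100,150,200,250,300,334): print(dz,((proj("scene",(434.3,-490.2,256+dz))-[300,240])*2.8).round(0), np.round(2.8*487/ (C["scene"][1]@np.array((434.3,-490.2,256+dz))+C["scene"][2])[2],2))
```

```text
-25 [180. 491.] 1.75
0 [183. 473.] 1.79
48 [190. 435.] 1.88
100 [199. 389.] 1.98
150 [208. 341.] 2.09
200 [218. 286.] 2.22
250 [230. 225.] 2.36
300 [243. 156.] 2.52
334 [253. 103.] 2.64
```

View pics/s4.png

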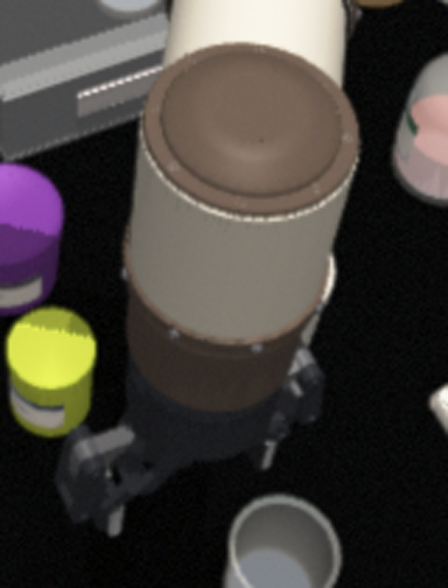

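```bash
python3 - <<'E'
from h import *
for n,roi in(("scene",(290,335,345,410)),("top",(385,260,435,310))):
    im=shot(n,n+"_can.png",roi,8); x0,y0,x1,y1=roi
    m=mask(im[y0:y1,x0:x1].copy(),(24,120,50),(40,255,255)); c=max(cv2.findContours(m,0,1)[0],key=cv2.contourArea)
    print(n,cv2.boundingRect(c),(x0,y0))
    cv2.imwrite("pics/m_%s.png"%n,cv2.resize(m,None,fx=6,fy=6))
E
python3 -c "
import cv2,numpy as np
a=cv2.imread('pics/scene_can.png');b=cv2.imread('pics/top_can.png')
h=500;a=cv2.resize(a,(367,h));b=cv2.resize(b,(400,400));b=cv2.copyMakeBorder(b,0,100,0,0,0);cv2.imwrite('pics/cc.png',np.hstack([a,b]))"
```

```text
scene (12, 14, 33, 47) (290, 335)
top (12, 14, 30, 27) (385, 260)
```

View pics/cc.png

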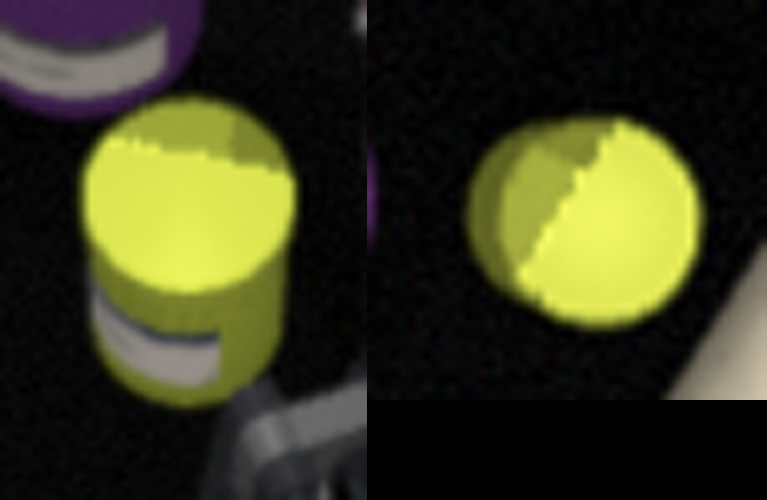

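Run:
```python
from h import *
print(tri((317.8,363.7),(413.6,287.2)), plane("top",(413.6,287.2),85),plane("scene",(317.8,363.7),85))
print(plane("top",(409,287),0), arm.read_state()["position"])
```

```text
(array([ 435.1, -302.3,   77.9]), array([0.2, 0.1])) [ 435.06556416 -300.96641428   85.        ] [ 433.95509985 -305.89477581   85.        ]
[ 433.59804561 -303.11652558    0.        ] [ 433.363921   -491.01549068  256.41178381]
```

Emit:
{"op": "drive_tool", "data": {"plan": [[[-0.03, 0, 0], 0], [[-0.05, 0, 0], 0], [[-0.05, -0.001, 0.02], 0], [[-0.05, 0, 0.04], 0], [[0, 0, 0.04], 0], [[0, 0, 0], 0]]}}

```text
clock: 2.9
position: [433.4, -311.0, 155.2]
ee_rot: [-0.707, 0.708, 0.003, -0.001]
contact_force: [-0.8, -0.7, 1.0]
gripper_width: 85.4
```

Run:
```python
from h import *
a=shot("scene","s5.png",(220,200,460,440),2.5)
s=arm.read_state(); print(s["position"])
```

```text
[ 434.99932009 -312.10250109  157.25476121]
```

View pics/s5.png

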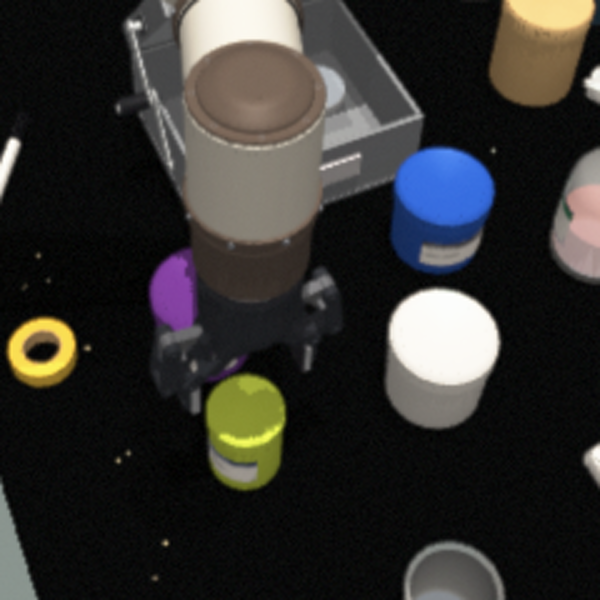

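Emit:
{"op": "drive_tool", "data": {"plan": [[[-0.002, 0, 0.025], 0], [[0, 0, 0.025], 0], [[0, 0, 0.023], 0], [[0, 0, 0], 0], [[0, 0, 0], 0]]}}

```text
clock: 3.58
position: [436.7, -310.7, 86.1]
ee_rot: [-0.707, 0.707, -0.002, 0.001]
contact_force: [0.0, -0.0, 0.3]
gripper_width: 85.2
```

Run:
```python
from h import *
a=shot("scene","s6.png",(250,280,400,430),4)
s=arm.read_state(); print(s["position"],s["ee_rot"])
```

```text
[ 436.68927079 -310.49099345   86.14043364] [-7.06904878e-01  7.07306119e-01 -1.77158465e-03  6.39399670e-04]
```

View pics/s6.png

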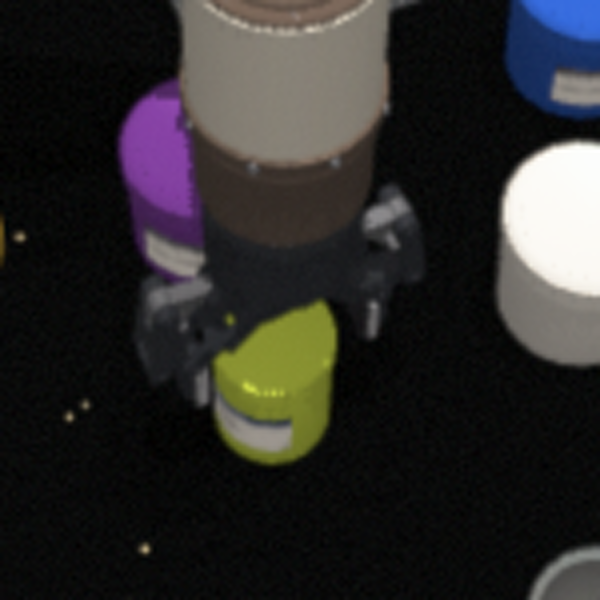

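Run:
```python
from h import *
for p in((436-45,-310.5,61),(436-45,-310.5,72),(436+45,-310.5,61),(436+45,-310.5,72),(435,-302,85)): print(p,((proj("scene",p)-[250,280])*4).round())
print(tri((300.7,380),proj("top",(391,-310,61))))
for z in(61,72,85):print(z,plane("scene",(300.7,380),z),plane("scene",(343.2,363.2),z))
```

```text
(391, -310.5, 61) [198. 395.]
(391, -310.5, 72) [197. 385.]
(481, -310.5, 61) [356. 332.]
(481, -310.5, 72) [357. 322.]
(435, -302, 85) [270. 328.]
(array([ 391.7, -311.2,   56.1]), array([0.7, 0.4]))
61 [ 392.27950418 -314.023073     61.        ] [ 488.95170755 -314.35428919   61.        ]
72 [ 390.4246157  -319.16951091   72.        ] [ 485.96074685 -319.49683472   72.        ]
85 [ 388.23247476 -325.25166481   85.        ] [ 482.42597512 -325.57438852   85.        ]
```

Emit:
{"op": "drive_tool", "data": {"plan": [[[0, 0, 0], 0], [[0, 0, 0], 0], [[0, 0, 0], 0], [[0, 0, 0], 0], [[0, 0, 0], 0], [[0, 0, 0], 0], [[0, 0, 0], 0], [[0, 0, 0], 0]], "fingers": 1}}

```text
clock: 4.62
position: [436.1, -309.9, 86.0]
ee_rot: [0.707, -0.707, 0.001, -0.0]
contact_force: [-1.5, 1.4, 7.1]
gripper_width: 61.7
```

Emit:
{"op": "drive_tool", "data": {"plan": [[[0, 0, -0.01], 0], [[0, 0, -0.03], 0], [[0, 0, -0.03], 0], [[0, 0, -0.03], 0], [[0, 0, 0], 0]]}}

```text
clock: 5.25
position: [436.7, -310.0, 186.9]
ee_rot: [-0.707, 0.707, -0.003, 0.001]
contact_force: [0.6, -0.5, -2.0]
gripper_width: 61.7
```

Run:
```python
from h import *
a=shot("scene","s7.png",(250,230,400,380),4)
s=arm.read_state(); print(s["position"],s["ee_rot"],s["contact_force"])
```

```text
[ 435.57571526 -309.35080397  184.93631507] [-7.06893272e-01  7.07319533e-01 -7.12011825e-04  6.87541997e-04] [-0.08476321  0.5201499  -3.22382071]
```

View pics/s7.png

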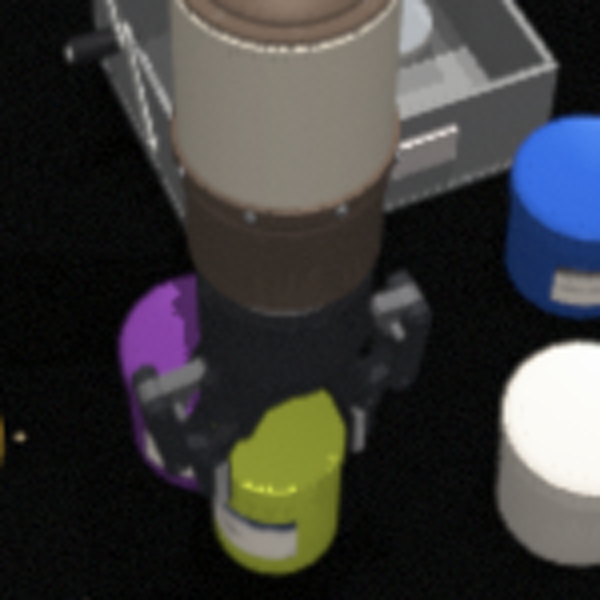

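```bash
cat >> h.py <<'E'
def cyl(c,cx,cy,z0,h=85,r0=30.5,r1=32.5):
    t=np.linspace(0,2*np.pi,60); pts=[]
    for z,r in((z0,r0),(z0+h,r1)): pts+= [proj(c,(cx+r*np.cos(a),cy+r*np.sin(a),z)) for a in t]
    p=np.array(pts); return p.min(0).round(1),p.max(0).round(1)
E
python3 - <<'E'
from h import *
im=arm.get_image("scene")["image"]
roi=(290,310,345,380);x0,y0,x1,y1=roi
m=mask(im[y0:y1,x0:x1].copy(),(24,120,40),(40,255,255)); m2=mask(im[y0:y1,x0:x1].copy(),(0,0,70),(180,255,255))
p=np.argwhere(m); print(p.min(0)+[y0,x0],p.max(0)+[y0,x0])
for d in(-3,0,3): print(d,cyl("scene",435,-302+d,99))
E
```

```text
[328 303] [373 335]
-3 (array([301.4, 323.3]), array([335.5, 373.6]))
0 (array([300.8, 322. ]), array([334.8, 372.4]))
3 (array([300.2, 320.9]), array([334.2, 371.1]))
```

Run:
```python
from h import *
b=cv2.imread("pics/top0.png")
g=cv2.cvtColor(b,cv2.COLOR_BGR2GRAY)
for x in(640,566,520):
    r=int(round(proj("top",(x,-77,90))[1])); print(x,r,list(g[r,285:335]))
    print("exp outer -80.5",proj("top",(x,-80.5,90)),"inner -74.5",proj("top",(x,-74.5,90)),"lidlow -2.6@246",proj("top",(x,-2.6,246)),"up21@262",proj("top",(x,21,262)))
for u in(325,326,327,328,329): print(u,plane("top",(u,240),90).round(1))
for u in(293,294,295,296,297): print(u,plane("top",(u,240),247).round(1))
```

```text
640 210 [np.uint8(147), np.uint8(197), np.uint8(179), np.uint8(180), np.uint8(243), np.uint8(215), np.uint8(136), np.uint8(137), np.uint8(137), np.uint8(124), np.uint8(176), np.uint8(206), np.uint8(208), np.uint8(209), np.uint8(206), np.uint8(208), np.uint8(207), np.uint8(208), np.uint8(208), np.uint8(208), np.uint8(207), np.uint8(208), np.uint8(207), np.uint8(208), np.uint8(209), np.uint8(208), np.uint8(208), np.uint8(209), np.uint8(208), np.uint8(209), np.uint8(209), np.uint8(208), np.uint8(208), np.uint8(208), np.uint8(211), np.uint8(206), np.uint8(134), np.uint8(119), np.uint8(88), np.uint8(156), np.uint8(192), np.uint8(184), np.uint8(72), np.uint8(10), np.uint8(4), np.uint8(10), np.uint8(9), np.uint8(14), np.uint8(10), np.uint8(7)]
exp outer -80.5 [326.54858632 209.76453306] inner -74.5 [324.23242032 209.81119853] lidlow -2.6@246 [294.39720618 202.91575006] up21@262 [283.83467516 202.25653813]
566 238 [np.uint8(162), np.uint8(142), np.uint8(141), np.uint8(140), np.uint8(143), np.uint8(140), np.uint8(142), np.uint8(140), np.uint8(141), np.uint8(151), np.uint8(179), np.uint8(185),
[... 1187 characters left out ...]
uint8(213), np.uint8(213), np.uint8(213), np.uint8(214), np.uint8(211), np.uint8(215), np.uint8(210), np.uint8(137), np.uint8(120), np.uint8(85), np.uint8(140), np.uint8(193), np.uint8(83), np.uint8(13), np.uint8(13), np.uint8(11), np.uint8(4), np.uint8(6), np.uint8(7), np.uint8(7)]
exp outer -80.5 [327.58868443 256.09417884] inner -74.5 [325.26118712 256.14412625] lidlow -2.6@246 [295.38397968 254.71919966] up21@262 [284.77493345 254.70637511]
325 [561.7 -74.8  90. ]
326 [561.6 -77.3  90. ]
327 [561.6 -79.9  90. ]
328 [561.5 -82.5  90. ]
329 [561.5 -85.1  90. ]
293 [554.    2.2 247. ]
294 [ 5.54e+02 -1.00e-01  2.47e+02]
295 [553.9  -2.4 247. ]
296 [553.9  -4.7 247. ]
297 [553.8  -7.  247. ]
```

Emit:
{"op": "drive_tool", "data": {"plan": [[[0, 0, -0.02], 0], [[-0.02, -0.01, -0.02], 0], [[-0.045, -0.025, 0], 0], [[-0.045, -0.025, 0], 0], [[-0.045, -0.025, 0], 0], [[-0.045, -0.025, 0], 0], [[-0.035, -0.015, 0], 0], [[-0.015, -0.005, 0], 0], [[0, 0, 0], 0], [[0, 0, 0], 0]]}}

```text
clock: 6.6
position: [564.7, -60.5, 223.6]
ee_rot: [-0.707, 0.708, 0.001, -0.001]
contact_force: [-0.8, -0.4, -2.9]
gripper_width: 61.5
```

```bash
cat >> h.py <<'E'
def avg(n=8):
    P=[]
    for i in range(n): arm.get_image("top"); P.append(arm.read_state()["position"])
    P=np.array(P); print("avg",P.mean(0).round(2),"sd",P.std(0).round(2)); return P.mean(0)
E
python3 - <<'E'
from h import *
avg()
shot("scene","s8.png",(240,90,440,290),3);shot("top","t8.png",(200,130,440,330),3)
s=arm.read_state(); print(s["clock"],s["joints"],s["contact_force"])
E
```

```text
avg [565.17 -60.41 224.28] sd [0.19 0.26 0.17]
7.1 [ 1.79515567e-01  3.14444741e-01 -1.81583122e-01 -2.28170302e-05
 -1.07462567e+00 -1.80173460e-01] [ 0.24526153  0.06788216 -2.48850083]
```

View pics/s8.png

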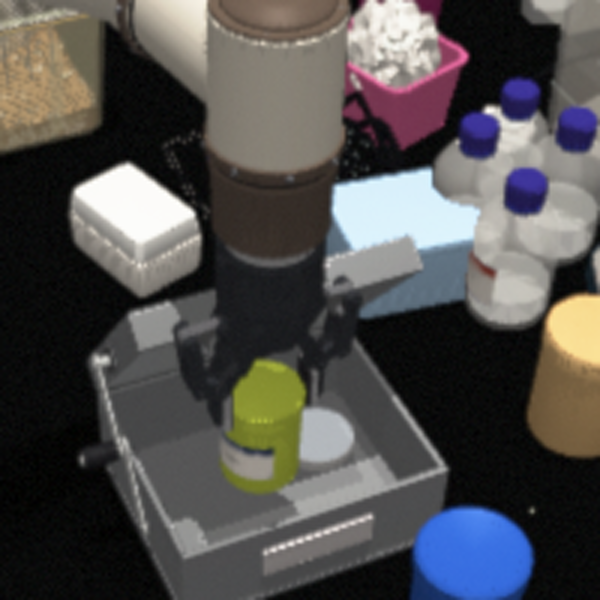

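View pics/t8.png

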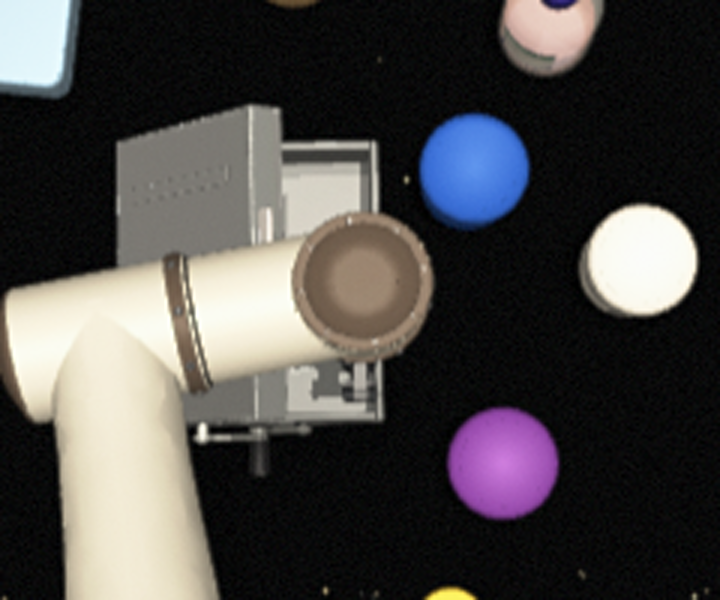

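Run:
```python
from h import *
im=arm.get_image("scene")["image"]
x0,y0,x1,y1=300,190,350,260
m=mask(im[y0:y1,x0:x1].copy(),(24,120,40),(40,255,255))
p=np.argwhere(m); print(p.min(0)+[y0,x0],p.max(0)+[y0,x0])
for r in range(210,256,6):
    q=np.flatnonzero(m[r-y0]); print(r,q.min()+x0,q.max()+x0)
for d in(-63,-60,-57,-54,-51): print(d,cyl("scene",565,d,138))
```

```text
[209 314] [253 341]
210 324 331
216 319 340
222 318 341
228 318 339
234 316 338
240 331 338
246 314 338
252 320 332
-63 (array([314.3, 211.2]), array([343.5, 256.5]))
-60 (array([313.8, 210.3]), array([342.9, 255.6]))
-57 (array([313.3, 209.5]), array([342.3, 254.7]))
-54 (array([312.8, 208.6]), array([341.7, 253.8]))
-51 (array([312.2, 207.8]), array([341.2, 252.9]))
```

Emit:
{"op": "drive_tool", "data": {"plan": [[[-0.007, 0, 0], 0], [[-0.006, 0, 0.005], 0], [[0, 0, 0.02], 0], [[0, 0, 0.02], 0], [[0, 0, 0.015], 0], [[0, 0, 0], 0]]}}

```text
clock: 7.9
position: [564.8, -46.4, 162.9]
ee_rot: [-0.707, 0.707, 0.001, -0.001]
contact_force: [0.5, 0.7, -1.5]
gripper_width: 61.5
```

Run:
```python
from h import *
avg(5)
shot("scene","s9.png",(260,110,410,260),4)
s=arm.read_state(); print(s["clock"],s["contact_force"])
```

```text
avg [566.02 -46.48 164.82] sd [0.23 0.02 0.45]
8.2 [-0.54092661  0.04613058 -2.18620281]
```

View pics/s9.png

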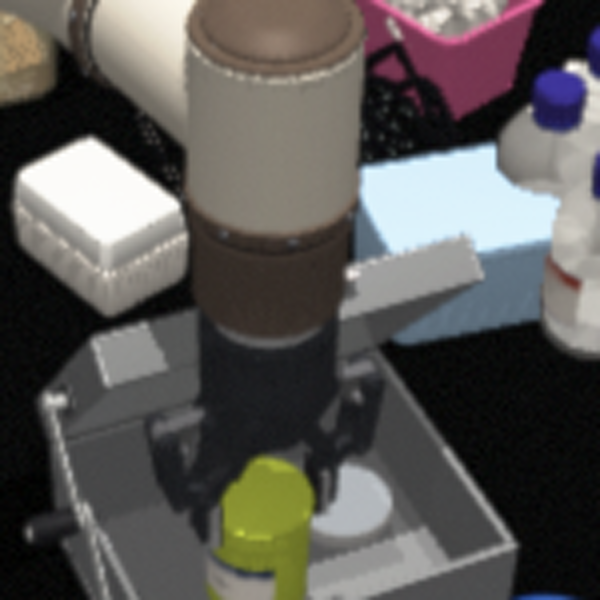

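Emit:
{"op": "drive_tool", "data": {"plan": [[[0.001, 0, 0.01], 0], [[0, 0, 0.015], 0], [[0, 0, 0.01], 0], [[0, 0, 0.005], 0], [[0, 0, 0], 0]]}}

```text
clock: 8.82
position: [565.4, -47.6, 123.6]
ee_rot: [-0.707, 0.707, 0.0, -0.001]
contact_force: [-0.1, -0.6, -2.5]
gripper_width: 61.4
```

Run:
```python
from h import *
avg(5)
shot("scene","s10.png",(260,130,410,280),4)
s=arm.read_state(); print(s["clock"],s["contact_force"],s["wrist_torque"])
```

```text
avg [565.84 -47.54 124.57] sd [0.07 0.03 0.22]
9.125 [-0.19446575  0.17713676 -2.5560015 ] [-0.04913281  0.03501422  0.01314978]
```

View pics/s10.png

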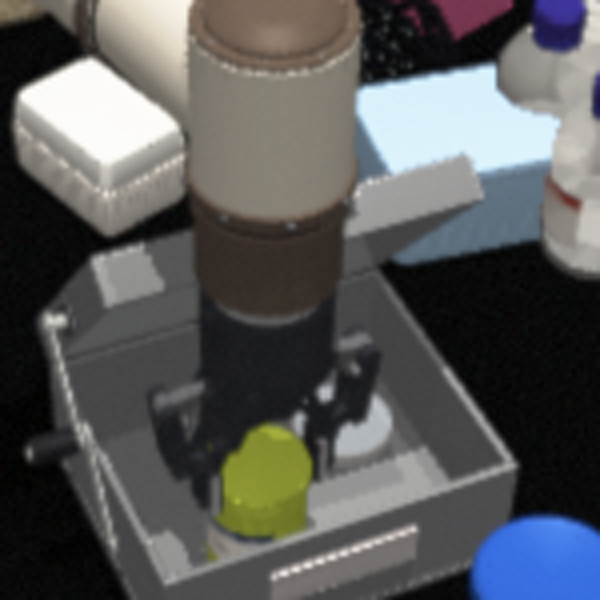

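Emit:
{"op": "drive_tool", "data": {"plan": [[[0, 0, 0.01], 0], [[0, 0, 0.01], 0], [[0, 0, 0.005], 0], [[0, 0, 0], 0], [[0, 0, 0], 0]]}}

```text
clock: 9.75
position: [565.8, -47.5, 99.4]
ee_rot: [-0.707, 0.707, -0.0, 0.0]
contact_force: [0.2, -0.0, -1.4]
gripper_width: 61.5
```

Run:
```python
from h import *
avg(4)
s=arm.read_state(); print(s["clock"],s["contact_force"],s["wrist_torque"])
```

```text
avg [565.78 -47.54  99.59] sd [0.04 0.01 0.02]
9.95 [-0.35774923 -0.0326658  -2.3057785 ] [-0.0536065  -0.00464075  0.02374733]
```

Emit:
{"op": "drive_tool", "data": {"plan": [[[0, 0, 0.003], 0], [[0, 0, 0.002], 0], [[0, 0, 0.001], 0], [[0, 0, 0], 0]]}}

```text
clock: 10.45
position: [565.5, -47.6, 93.1]
ee_rot: [-0.707, 0.707, 0.0, -0.0]
contact_force: [-1.2, -1.1, -3.0]
gripper_width: 61.3
```

Emit:
{"op": "drive_tool", "data": {"plan": [[[0, 0, 0.001], 0], [[0, 0, 0.0005], 0], [[0, 0, 0], 0]]}}

```text
clock: 10.82
position: [565.6, -47.6, 92.2]
ee_rot: [-0.707, 0.707, -0.0, 0.0]
contact_force: [-1.5, 0.5, 1.0]
gripper_width: 61.5
```

Emit:
{"op": "drive_tool", "data": {"plan": [[[0, 0, 0.0005], 0], [[0, 0, 0], 0]]}}

```text
clock: 11.08
position: [565.6, -47.6, 92.2]
ee_rot: [-0.707, 0.707, -0.0, 0.0]
contact_force: [-2.8, 0.4, 4.9]
gripper_width: 61.5
```

Emit:
{"op": "drive_tool", "data": {"plan": [[[0, 0, 0], 0], [[0, 0, 0], 0], [[0, 0, 0], 0], [[0, 0, 0], 0], [[0, 0, 0], 0], [[0, 0, 0], 0]], "fingers": -1}}

```text
clock: 11.82
position: [565.6, -47.6, 91.3]
ee_rot: [-0.707, 0.707, -0.0, 0.0]
contact_force: [-0.1, 0.9, -1.0]
gripper_width: 85.3
```

Run:
```python
from h import *
shot("scene","s11.png",(260,130,410,280),4)
s=arm.read_state(); print(s["clock"],s["position"],s["contact_force"],s["gripper_width"])
```

```text
11.875 [565.55621233 -47.56839529  91.25911385] [ 0.71814445 -0.20214658  0.09732861] 85.20956823403262
```

View pics/s11.png

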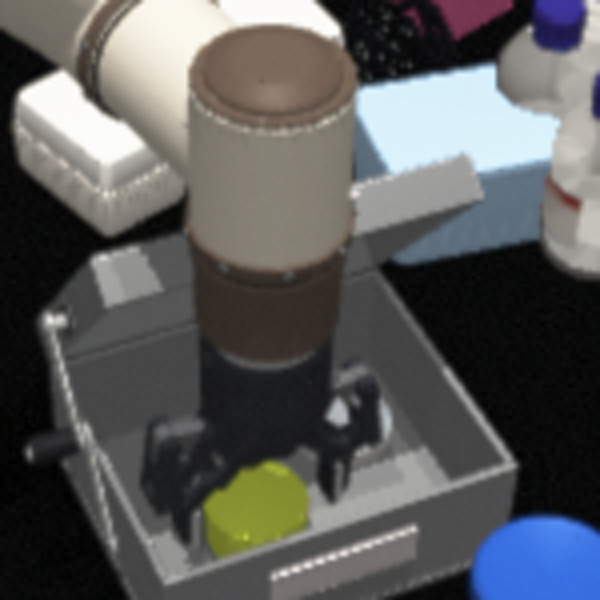

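Emit:
{"op": "drive_tool", "data": {"plan": [[[0, 0, -0.01], 0], [[0, 0, -0.02], 0], [[0, 0, -0.04], 0], [[0, 0, -0.05], 0], [[0.03, 0, -0.04], 0], [[0.05, 0, 0], 0], [[0.05, 0, 0], 0], [[0.04, 0, 0], 0], [[0, 0, 0], 0], [[0, 0, 0], 0]]}}

```text
clock: 13.12
position: [565.4, -217.4, 251.7]
ee_rot: [-0.707, 0.707, -0.0, 0.0]
contact_force: [-0.1, 0.4, 0.3]
gripper_width: 84.9
```

Run:
```python
from h import *
shot("scene","s12.png",(230,130,450,310),3.4)
shot("top","t12.png",(220,150,360,310),3.7)
s=arm.read_state(); print(s["clock"],s["position"],s["contact_force"],s["gripper_width"])
```

```text
13.225 [ 565.58284096 -216.67211286  251.64857354] [-0.19000047  0.05330387  0.25837188] 85.64679625095523
```

View pics/s12.png

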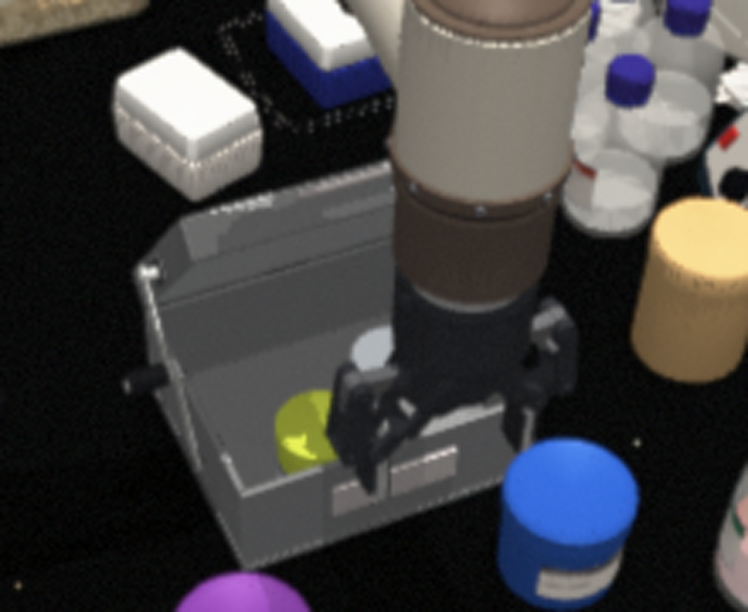

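View pics/t12.png

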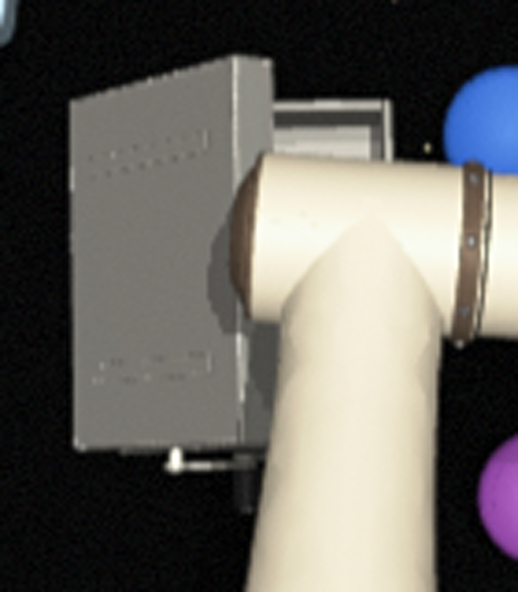

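Emit:
{"op": "drive_tool", "data": {"plan": [[[-0.03, 0.03, 0], 0], [[-0.04, 0.04, 0], 0], [[-0.04, 0.04, 0], 0], [[-0.035, 0.035, 0], 0], [[-0.03, 0.02, 0.03], 0], [[0, 0, 0.04], 0], [[0, 0, 0.04], 0], [[0, 0, 0.016], 0], [[0, 0, 0], 0], [[0, 0, 0], 0]]}}

```text
clock: 14.48
position: [401.3, -41.9, 126.2]
ee_rot: [0.707, -0.707, 0.001, -0.001]
contact_force: [-0.5, 0.2, 0.3]
gripper_width: 85.2
```

Run:
```python
from h import *
avg(3)
shot("scene","s13.png",(200,150,400,320),4)
shot("top","t13.png",(220,150,400,330),3.3)
s=arm.read_state(); print(s["clock"],s["position"],s["contact_force"],s["gripper_width"])
```

```text
avg [401.26 -42.13 126.29] sd [0.08 0.08 0.05]
14.725 [400.91470798 -42.41220542 125.92784871] [ 0.21441053  0.57839936 -0.6692625 ] 85.23473612979953
```

View pics/s13.png

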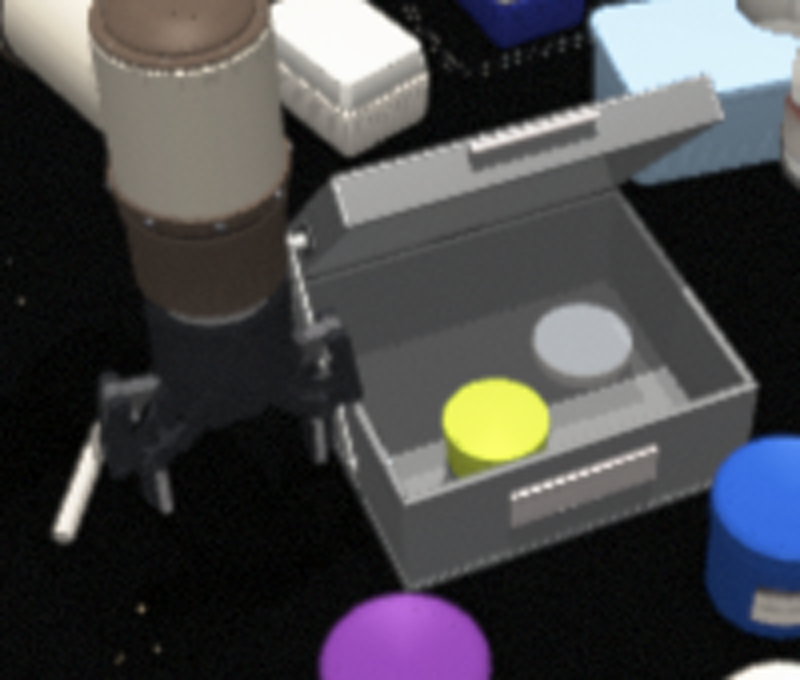

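View pics/t13.png

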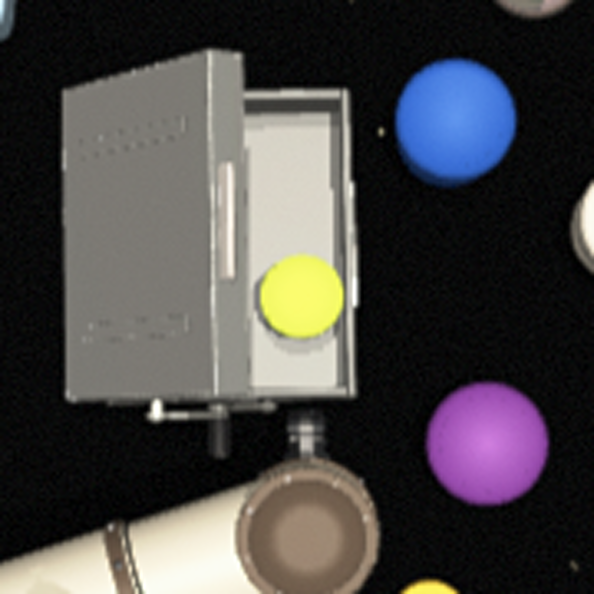

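Emit:
{"op": "drive_tool", "data": {"plan": [[[-0.015, 0, 0], 0], [[-0.015, 0, 0], 0], [[-0.01, 0, 0], 0], [[-0.005, 0, 0.001], 0], [[-0.005, 0, 0.002], 0], [[-0.003, 0, 0.001], 0], [[0, 0, 0], 0]]}}

```text
clock: 15.6
position: [400.4, 10.5, 121.1]
ee_rot: [-0.707, 0.707, 0.0, -0.0]
contact_force: [0.2, -1.0, 0.1]
gripper_width: 85.7
```

Run:
```python
from h import *
shot("scene","s14.png",(200,150,400,320),4)
shot("top","t14.png",(220,150,400,330),3.3)
s=arm.read_state(); print(s["clock"],s["position"],s["contact_force"],s["gripper_width"])
print("can",plane("top",(311.5,239.7),91))
```

```text
15.7 [400.5174559   10.38028749 121.21720847] [ 0.23518597  0.86322615 -0.50346921] 85.42001727245709
can [563.12168981 -39.94036337  91.        ]
```

View pics/s14.png

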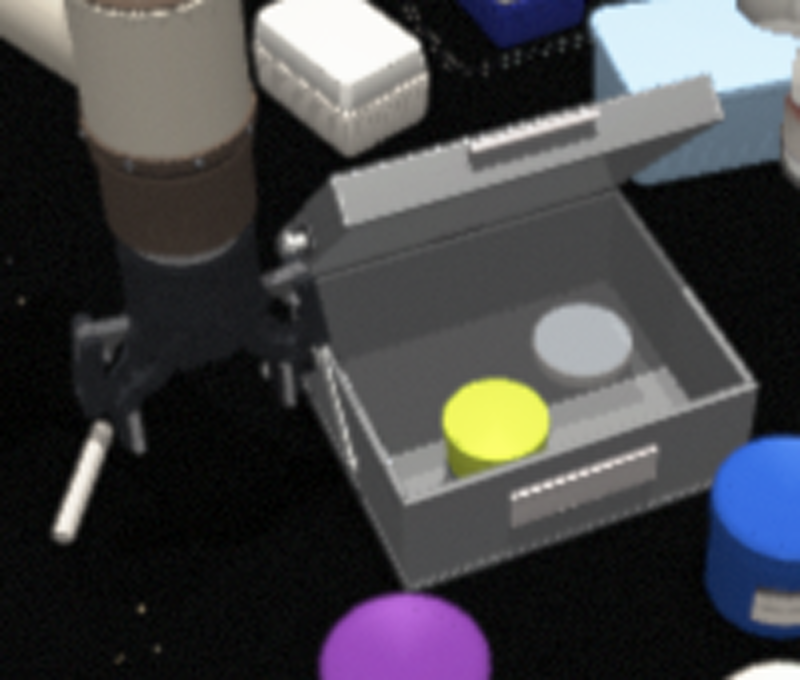

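View pics/t14.png

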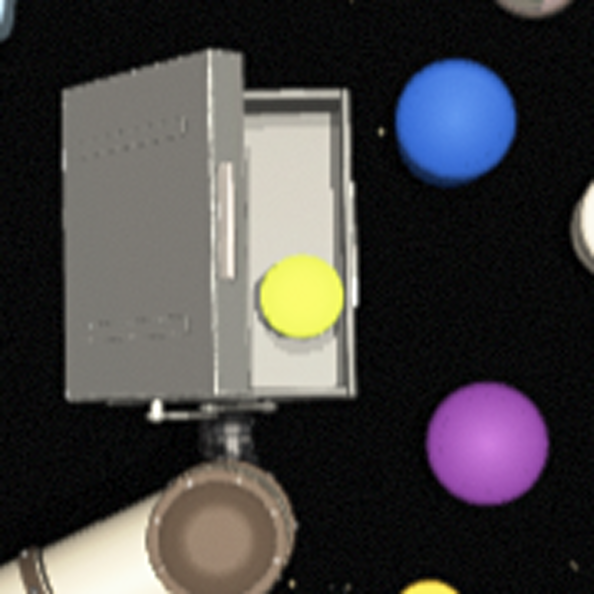

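Emit:
{"op": "drive_tool", "data": {"plan": [[[-0.003, 0, 0.001], 0], [[-0.003, 0, 0.001], 0], [[0, 0, 0], 0]]}}

```text
clock: 16.08
position: [400.0, 16.3, 118.9]
ee_rot: [-0.707, 0.707, 0.0, -0.001]
contact_force: [0.2, -1.1, -1.2]
gripper_width: 85.3
```

Emit:
{"op": "drive_tool", "data": {"plan": [[[-0.003, 0, 0.001], 0], [[-0.003, 0, 0.002], 0], [[0, 0, 0], 0]]}}

```text
clock: 16.45
position: [400.1, 22.4, 116.0]
ee_rot: [-0.707, 0.707, 0.0, -0.001]
contact_force: [-1.9, -2.3, -0.5]
gripper_width: 85.3
```

Run:
```python
from h import *
shot("scene","s15.png",(240,180,340,280),6)
s=arm.read_state(); print(s["clock"],s["position"],s["contact_force"],s["gripper_width"])
```

```text
16.5 [400.2625255   22.45685854 116.12845295] [-0.81723059 -3.02798251 -0.642869  ] 85.57024610467668
```

View pics/s15.png

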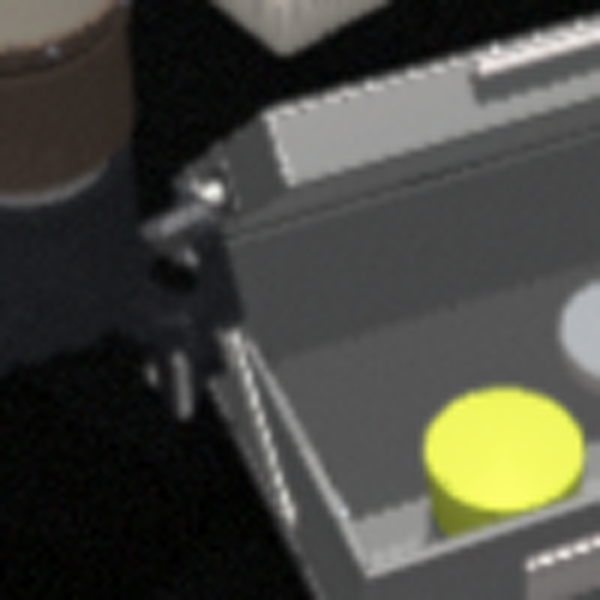

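Emit:
{"op": "drive_tool", "data": {"plan": [[[-0.004, 0, 0.002], 0], [[-0.004, 0, 0.002], 0], [[0, 0, 0], 0]]}}

```text
clock: 16.88
position: [401.1, 31.0, 112.4]
ee_rot: [0.707, -0.707, 0.0, -0.001]
contact_force: [-1.3, -1.8, -0.2]
gripper_width: 84.9
```

Emit:
{"op": "drive_tool", "data": {"plan": [[[-0.004, 0, 0.002], 0], [[-0.004, 0, 0.003], 0], [[0, 0, 0], 0]]}}

```text
clock: 17.25
position: [400.2, 34.6, 108.9]
ee_rot: [-0.704, 0.71, -0.001, -0.002]
contact_force: [2.3, -30.8, 16.4]
gripper_width: 84.9
```

Run:
```python
from h import *
shot("scene","s16.png",(240,180,340,280),6)
shot("top","t16.png",(220,150,400,330),3.3)
s=arm.read_state(); print(s["clock"],s["position"],s["contact_force"],s["gripper_width"])
```

```text
17.35 [400.15861732  34.58397658 108.82426714] [  1.60499287 -30.09059691  15.55137704] 85.22257258425091
```

View pics/s16.png

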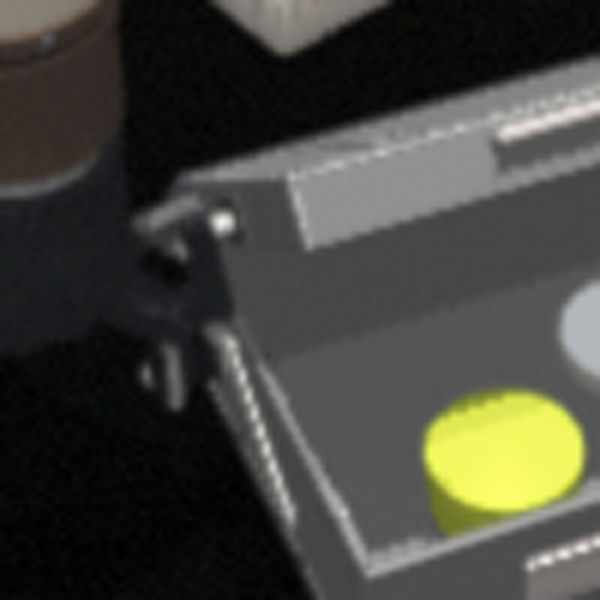

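View pics/t16.png

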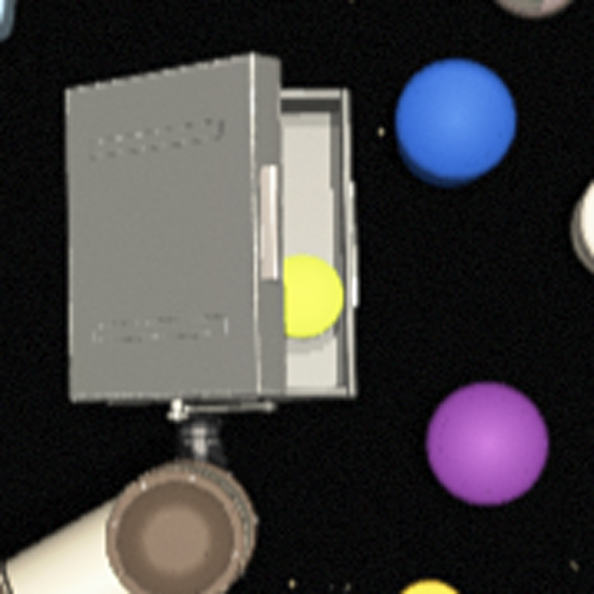

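Emit:
{"op": "drive_tool", "data": {"plan": [[[0.006, 0, 0], 0], [[0.015, 0, 0], 0], [[0.03, 0, 0], 0], [[0.03, 0, 0], 0], [[0.03, 0, 0], 0], [[0, 0, 0], 0]]}}

```text
clock: 18.1
position: [400.9, -73.5, 107.1]
ee_rot: [-0.706, 0.708, -0.0, 0.0]
contact_force: [0.3, -0.0, -0.7]
gripper_width: 85.3
```

Run:
```python
from h import *
shot("scene","s17.png",(220,150,420,320),4)
shot("top","t17.png",(220,150,400,330),3.3)
s=arm.read_state(); print(s["clock"],s["position"],s["ee_rot"],s["contact_force"],s["gripper_width"])
```

```text
18.2 [401.01257932 -72.4320224  107.23609506] [-7.06934404e-01  7.07278959e-01 -1.93127827e-04  4.30709625e-04] [ 0.62280239 -0.46692236  0.31623901] 85.21019433148119
```

View pics/s17.png

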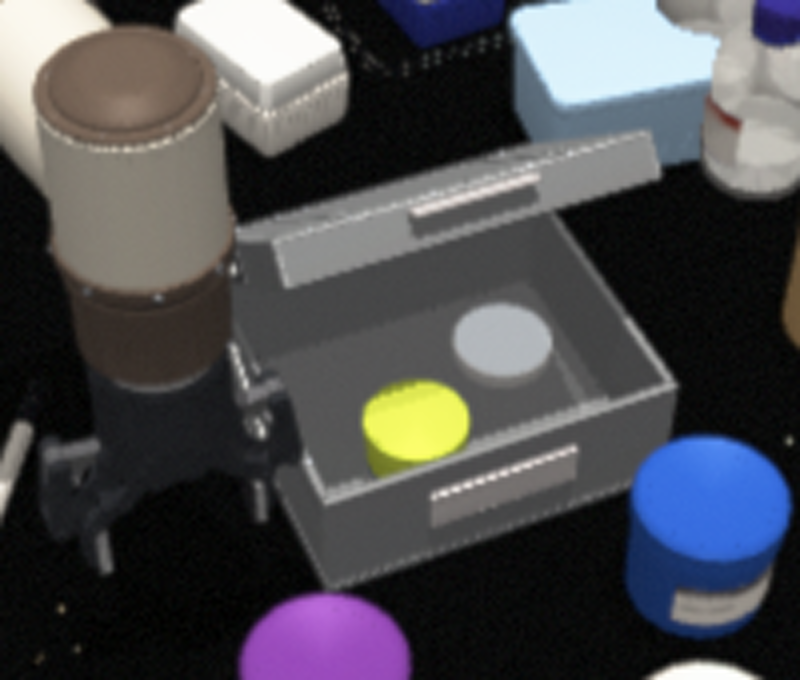

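View pics/t17.png

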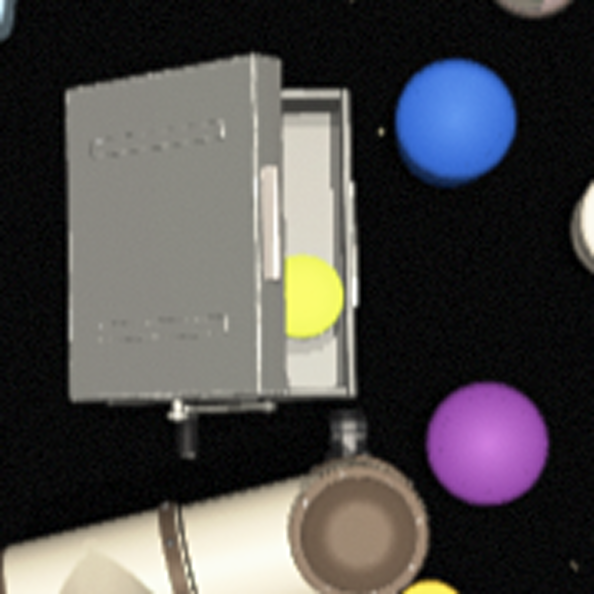

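Run:
```python
from h import *
X,e=tri((292,222.5),(220+286/3.3,150+395/3.3)); print(X,e)
th=np.arctan2(X[2]-90,120-X[1]); print("elev deg",np.degrees(th),"lid",.908-th, "len",np.hypot(X[2]-90,120-X[1]))
th=.908-np.array([0,.1,.2,.25,.3,.4])
X0=np.array([40,181.]) # chest x,z of upper pin at th=.908
v=X0-[100,90]; r=np.hypot(*v); a0=np.arctan2(v[1],-v[0])
for t in th:
    a=a0-(.908-t); p=np.array([100-r*np.cos(a),90+r*np.sin(a)]); d=np.hypot(*(p-[-30,55])); m=d/2; h=np.sqrt(max(72.07**2-m*m,0)); u=(p-[-30,55])/d; k=(p+[-30,55])/2+h*np.array([u[1],-u[0]]); print(.908-t,"knee",2*np.arccos(min(1,m/72.07)),k, "pin",p)
print(plane("top",(277,287.9),90))
```

```text
[487.1 -28.2 217.4] [1.2 0.9]
elev deg 40.68397248013438 lid 0.1979307274308918 len 195.4328529188478
0.0 knee 0.008085939766136774 [  5.25470849 117.85849528] pin [ 40. 181.]
0.09999999999999998 knee 0.7426734680330288 [ 23.88499289 102.85908943] pin [ 31.21490917 174.55537404]
0.20000000000000007 knee 1.0645844221944272 [29.62087119 95.48995701] pin [ 23.11709623 167.26589874]
0.25 knee 1.1981546738875564 [31.65760179 92.31521193] pin [ 19.35149441 163.32679282]
0.29999999999999993 knee 1.3211135338456634 [33.37701446 89.31383013] pin [ 15.78747185 159.20440811]
0.4 knee 1.5450678587649154 [36.16298024 83.57525058] pin [  9.29927121 150.45144992]
[441.22837708  51.079031    90.        ]
```

Emit:
{"op": "drive_tool", "data": {"plan": [[[0, 0, -0.03], 0], [[0, 0, -0.06], 0], [[0, 0, -0.06], 0], [[0, 0, -0.05], 0], [[-0.01, -0.035, 0], 0], [[-0.02, -0.05, 0], 0], [[-0.02, -0.05, 0], 0], [[-0.02, -0.04, 0], 0], [[-0.012, -0.03, 0], 0], [[0, 0, 0], 0], [[0, 0, 0], 0]], "fingers": 1}}

```text
clock: 19.58
position: [605.1, 10.1, 306.9]
ee_rot: [0.707, -0.707, -0.0, 0.0]
contact_force: [-0.4, 0.6, 0.4]
gripper_width: 0.1
```

Run:
```python
from h import *
shot("scene","s18.png",(220,80,460,320),3)
s=arm.read_state(); print(s["clock"],s["position"],s["contact_force"],s["gripper_width"])
P=s["position"]
for dz in(0,25,38): print(dz,(proj("scene",(P[0],P[1],P[2]-dz))-[220,80])*3)
```

```text
19.625 [604.89096426   9.76342399 307.34151466] [-0.50797275 -0.47493024  0.28201094] -0.04679639577773863
0 [338.10861072 264.41281561]
25 [337.14087201 290.41915457]
38 [336.6503108  303.60215661]
```

View pics/s18.png

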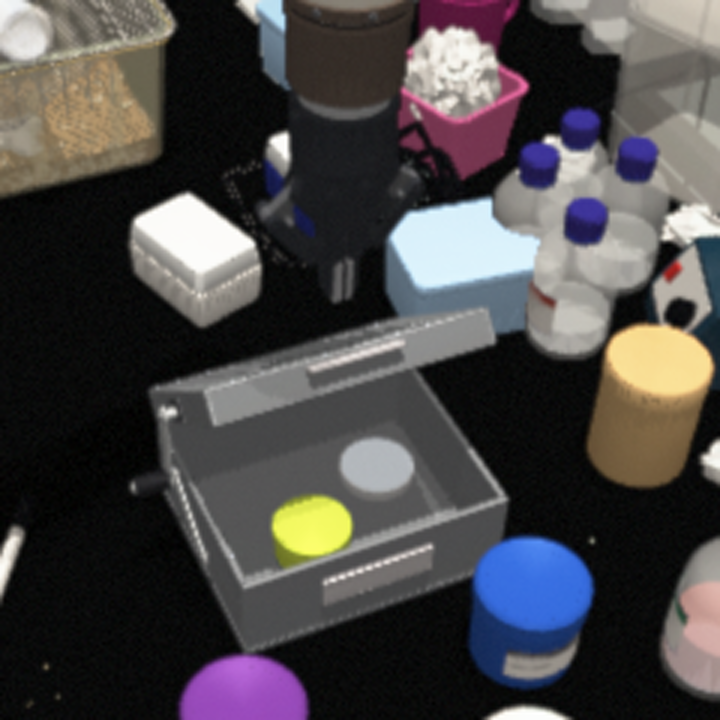

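Emit:
{"op": "drive_tool", "data": {"plan": [[[0, 0, 0.015], 0], [[0, 0, 0.015], 0], [[0, 0, 0.005], 0], [[0, 0, 0.004], 0], [[0, 0, 0.004], 0], [[0, 0, 0], 0]]}}

```text
clock: 20.38
position: [605.6, 9.4, 264.1]
ee_rot: [-0.707, 0.707, 0.0, -0.0]
contact_force: [-0.2, 0.7, 0.2]
gripper_width: 0.3
```

Emit:
{"op": "drive_tool", "data": {"plan": [[[0.001, 0, 0.004], 0], [[0.003, 0, 0.003], 0], [[0.002, 0, 0.003], 0], [[0, 0, 0], 0]]}}

```text
clock: 20.88
position: [605.6, 3.2, 254.1]
ee_rot: [-0.707, 0.707, 0.0, 0.0]
contact_force: [0.1, 0.6, 1.2]
gripper_width: 0.1
```

Emit:
{"op": "drive_tool", "data": {"plan": [[[0.003, 0, 0.005], 0], [[0.003, 0, 0.005], 0], [[0.003, 0, 0.005], 0], [[0, 0, 0], 0]]}}

```text
clock: 21.38
position: [605.1, -5.9, 238.3]
ee_rot: [-0.707, 0.707, 0.001, -0.001]
contact_force: [-0.1, 0.4, 0.9]
gripper_width: 0.2
```

Run:
```python
from h import *
shot("scene","s19.png",(240,100,440,300),3.5)
s=arm.read_state(); print(s["clock"],s["position"],s["contact_force"],s["gripper_width"])
```

```text
21.425 [605.05206948  -5.75393734 238.35485166] [ 0.55104829 -0.50416334 -0.17519801] 0.27503680698500765
```

View pics/s19.png

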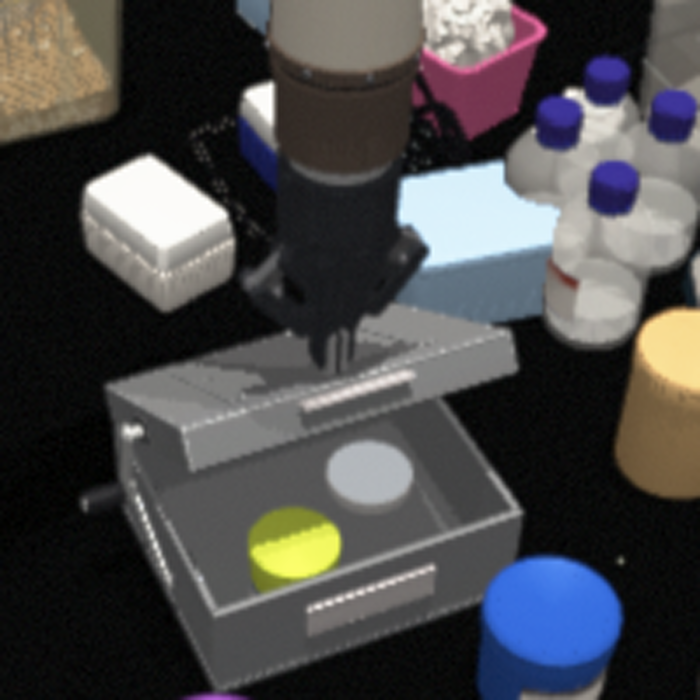

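Emit:
{"op": "drive_tool", "data": {"plan": [[[0.003, 0, 0.005], 0], [[0.003, 0, 0.006], 0], [[0.003, 0, 0.006], 0], [[0.003, 0, 0.006], 0], [[0.003, 0, 0.006], 0], [[0.003, 0, 0.006], 0], [[0.003, 0, 0.006], 0], [[0.003, 0, 0.006], 0], [[0.003, 0, 0.006], 0], [[0, 0, 0], 0]]}}

```text
clock: 22.68
position: [605.0, -32.7, 185.2]
ee_rot: [-0.707, 0.707, 0.001, -0.001]
contact_force: [-0.2, -0.2, 0.1]
gripper_width: 0.2
```

Run:
```python
from h import *
shot("scene","s20.png",(240,130,440,300),3.5)
s=arm.read_state(); print(s["clock"],s["position"],s["contact_force"],s["gripper_width"])
```

```text
22.725 [605.15442895 -32.5549658  185.54959315] [ 0.25337657 -0.48632205  0.36376759] -0.19800237380806482
```

View pics/s20.png

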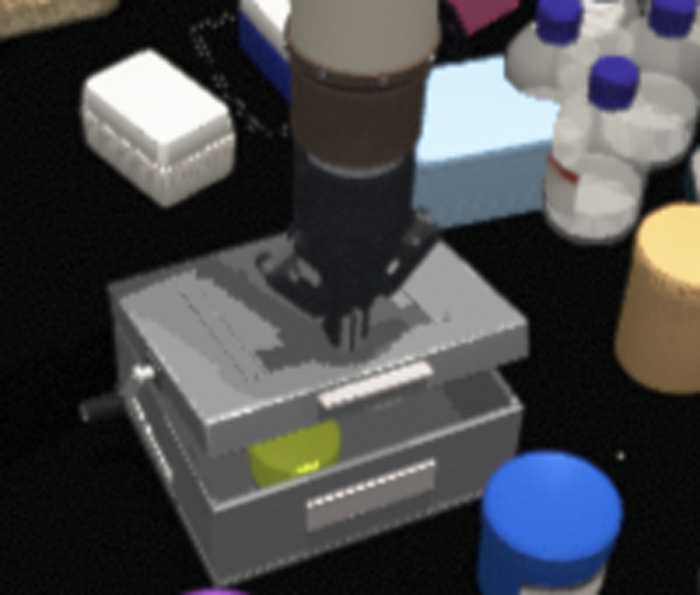

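Emit:
{"op": "drive_tool", "data": {"plan": [[[0.004, 0, 0.006], 0], [[0.004, 0, 0.006], 0], [[0.004, 0, 0.006], 0], [[0.004, 0, 0.006], 0], [[0.003, 0, 0.005], 0], [[0, 0, 0], 0]]}}

```text
clock: 23.48
position: [605.1, -52.1, 156.6]
ee_rot: [-0.707, 0.707, 0.0, -0.001]
contact_force: [-0.0, -0.0, -0.1]
gripper_width: 0.1
```

Emit:
{"op": "drive_tool", "data": {"plan": [[[0.003, 0, 0.004], 0], [[0, 0, 0.003], 0], [[0, 0, 0], 0]]}}

```text
clock: 23.85
position: [605.4, -54.6, 150.0]
ee_rot: [-0.707, 0.707, 0.0, -0.0]
contact_force: [-0.3, -0.0, 1.0]
gripper_width: -0.1
```

Run:
```python
from h import *
shot("scene","s21.png",(240,130,440,300),3.5)
s=arm.read_state(); print(s["clock"],s["position"],s["contact_force"],s["gripper_width"])
```

```text
23.9 [605.33952627 -54.58445615 150.03461905] [ 0.15018024 -0.44338855 -0.86895842] -0.12237750101147242
```

View pics/s21.png

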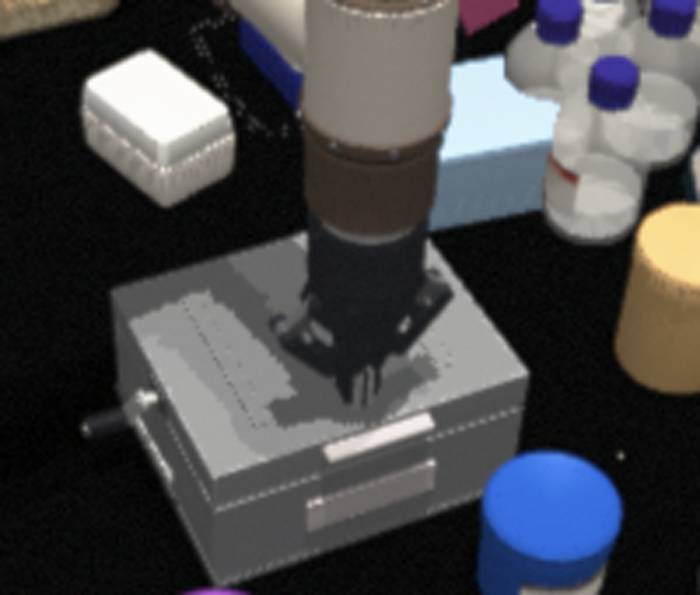

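Emit:
{"op": "drive_tool", "data": {"plan": [[[0.004, 0, 0.002], 0], [[0.004, 0, 0.002], 0], [[0, 0, 0], 0]]}}

```text
clock: 24.28
position: [605.4, -63.0, 146.0]
ee_rot: [-0.707, 0.707, 0.0, -0.0]
contact_force: [-0.2, -0.9, 0.2]
gripper_width: -0.3
```

Emit:
{"op": "drive_tool", "data": {"plan": [[[0.004, 0, 0.0015], 0], [[0, 0, 0], 0]]}}

```text
clock: 24.52
position: [605.8, -66.7, 145.1]
ee_rot: [-0.707, 0.707, -0.0, 0.0]
contact_force: [-0.3, 0.4, 1.9]
gripper_width: -0.4
```

Emit:
{"op": "drive_tool", "data": {"plan": [[[0, 0, 0.0015], 0], [[0, 0, 0], 0]]}}

```text
clock: 24.78
position: [605.9, -66.7, 145.0]
ee_rot: [0.707, -0.707, 0.001, -0.0]
contact_force: [-2.9, 1.2, 7.7]
gripper_width: -0.2
```

Emit:
{"op": "drive_tool", "data": {"plan": [[[0, 0, 0.001], 0], [[0, 0, 0], 0]]}}

```text
clock: 25.02
position: [605.9, -66.7, 145.0]
ee_rot: [0.707, -0.707, 0.001, -0.0]
contact_force: [-3.7, 1.4, 12.3]
gripper_width: 0.2
```

Emit:
{"op": "drive_tool", "data": {"plan": [[[0, 0, 0.001], 0], [[0, 0, 0], 0], [[0, 0, -0.01], 0], [[0, 0, -0.04], 0], [[0.03, 0, -0.05], 0], [[0.05, 0, -0.02], 0], [[0.05, 0, 0], 0], [[0.05, 0.02, 0], 0], [[0.05, 0.02, 0], 0], [[0.05, 0.02, 0], 0], [[0, 0, 0], 0], [[0, 0, 0], 0]]}}

```text
clock: 26.52
position: [545.3, -346.6, 260.7]
ee_rot: [-0.707, 0.707, 0.0, -0.0]
contact_force: [1.4, 1.2, -0.4]
gripper_width: -0.1
```

Run:
```python
from h import *
a=shot("scene","s22.png",(220,150,420,320),4)
b=shot("top","t22.png",(220,150,460,330),3.3)
s=arm.read_state(); print(s["clock"],s["position"],s["contact_force"])
```

```text
26.625 [ 545.88965979 -345.57933938  261.060404  ] [-0.1073594   0.11125782 -0.87572198]
```

View pics/s22.png

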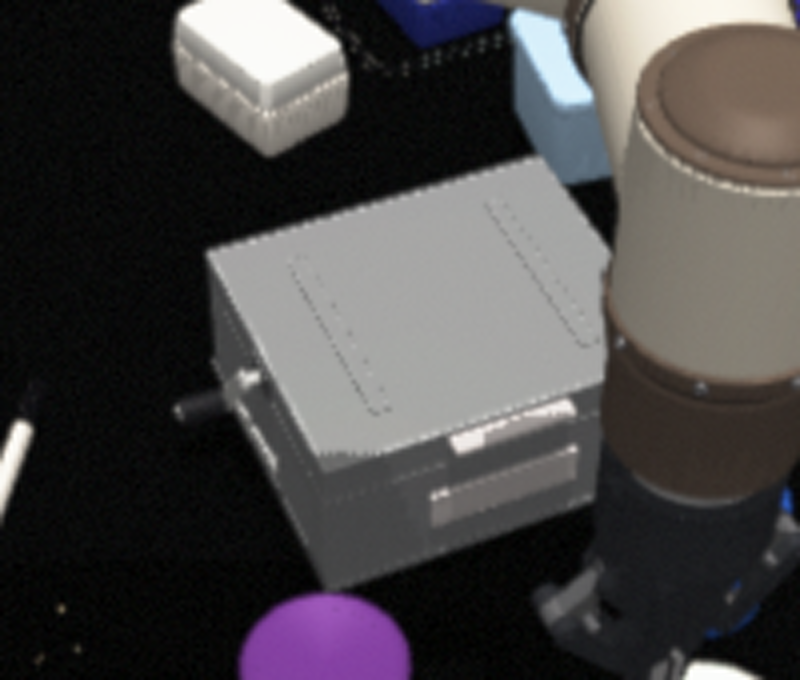

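View pics/t22.png

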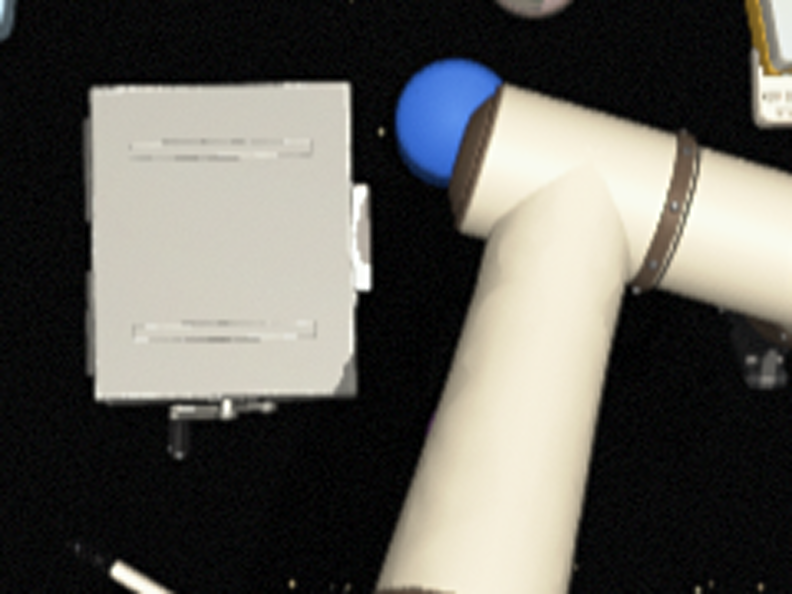

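Run:
```python
from h import *
print(tri((220+323/4,150+457/4),(220+356/3.3,150+396/3.3)), proj("scene",(486.5,-80,120)),proj("top",(486.5,-80,120)))
im=arm.get_image("scene")["image"]; cv2.imwrite("pics/f.png",im[:,:,::-1])
print(proj("scene",(617,-308,91)))
```

```text
(array([485.7, -80.1, 129.4]), array([1.1, 0.7])) [300.03812525 266.74313907] [327.97093101 269.01453759]
[396.33868386 332.45016739]
```

View pics/f.png

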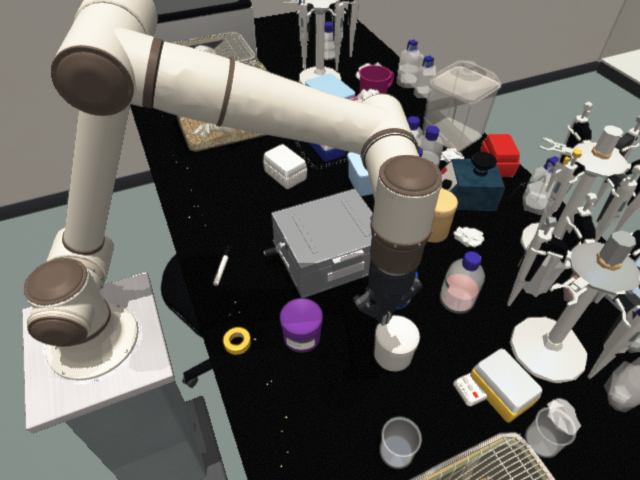

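Run:
```python
import cv2,numpy as np
from h import *
a=cv2.imread("pics/f.png")[250:305,285:375]; b=cv2.imread("pics/scene0.png")[250:305,285:375]
r=lambda i:cv2.resize(i,None,fx=7,fy=7,interpolation=cv2.INTER_NEAREST)[:, :]
o=np.vstack([r(a)[:385],np.zeros((5,630,3),np.uint8)]); 
for z in(0,90,120):
  for x in(486.5,):
    p=(proj("scene",(x,-80,z))-[285,250]+.5)*7; cv2.circle(o,(int(p[0]),int(p[1])),4,(0,0,255),1); print(z,p)
cv2.imwrite("pics/z.png",o)
```

```text
0 [115.52688749 333.68701445]
90 [110.55385021 177.00345488]
120 [108.76687673 120.70197349]
```

View pics/z.png

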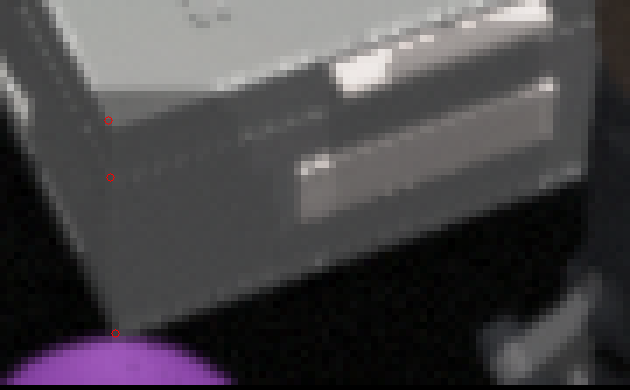

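```bash
python3 -c "
from bench import arm
print(arm.read_state()['joint_vel'].round(3)); print(arm.job_done())"
```

```text
[ 0.004 -0.003  0.     0.002 -0.     0.002]
the job is handed in; nothing more can be done
None
```

The job is handed in at about 26.7 s. The can is in the chest, the stay is broken and the lid is shut; the hand-in gave no verdict.

- **Tilt:** Moves only allow a turn about the tool's own axis, so I could not tilt the hand as advised. I worked with it vertical, gripping the lime can off-centre so the wrist stayed clear of the lid edge.
- **Can:** I lowered it in millimetre steps until it touched the floor, then let go. It looked upright in the pictures. My measurement puts it at about chest x = -60 mm, y = +43 mm, which is within the limits. The lid hides it now, so that was checked before closing.
- **Stay:** I pushed the knob with one open finger, and the lid sank about 0.2 rad. From the geometry the knee opened to roughly 1.06 rad; I did not measure that angle directly. At the end of the push the force rose to about 34 N in total, probably the gripper's knuckle jamming. That is close to the 40 N limit on the gripper's body, and I backed off at once.
- **Lid:** I pushed it down with closed fingers until the tool stopped moving and the force had built to about 12 N. I pressed about 1 mm further before lifting off, without reading the force.
- **Lid check:** The first two-view measurement of the front edge gave 129 mm instead of 120 mm. A shadow on that corner blurred it, and in a close crop the edge and seam matched 120 and 90 mm.
- **White tub:** It looked in place and upright at the end, though I did not measure it again. The arm never came near it at its height.

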